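# Roll the strayed sample bottle back onto its leak-test line and start the timer

## Robot

A 6-joint arm with a two-finger parallel gripper is mounted at the origin on the work surface. World frame = base frame: x ahead of the robot, y to its left, z up, the work surface at z = 0. Lengths are in mm, angles in degrees, forces in N, time in s.
With the tool pointing down it reaches from about 350 to 850 mm from the base axis. Payload 8.1 kg.
Tool frame: the origin (TCP) lies at the very end of the fingers, on their centre line; the grasp point (between the pads) lies 19 mm behind it (r.grip_depth is the distance from the TCP to the grasp point, in mm); y points along the fingers, z is the direction in which the jaws open and shut, and the axes are right-handed (so a half turn about y gives the same grasp; the last joint's range is limited). The gripper opens to 85 mm and grips with 20 to 120 N. Pads are 22 mm wide; open, the fingers measure 114 mm over their backs; the gripper's body (76 mm by 85 mm) begins 54 mm behind the grasp point. The pads swing forward as they close: fully open they stand 13 mm farther back than shut.
Start: joints at [-68.778, 7.471, 85.268, -0, 87.261, -4.893], TCP at [264.128, -538.741, 231.292] pointing down, gripper open.
Joint ranges: [-169.43, 169.43], [-51.17, 129.36], [1.28, 143.12], [-76.62, 256.62], [0, 156.53], [-152.29, 152.29]. Speed limits (degrees/s): [136.94, 136.94, 159.86, 180, 180, 180].

## Interface

Orientations are given as [roll, pitch, yaw] about the fixed x, y, z axes, in that order (R = Rz(yaw) Ry(pitch) Rx(roll)).
In Python, from bench import readout, eyes, r gives the robot as it stands. The module is installed in compiled form; this text tells all that it offers.
- The arm moves only by the tool move_arm, never from a script. Its argument "motion" is text: rows parted by semicolons, each of 6 numbers parted by spaces: the shift along the world's x, y, z in cm, then the turn, a rotation vector about the world's x, y, z in degrees. A call has 1 to 10 rows; each row is the pose to reach, as a shift and turn from the pose commanded when the call began; what a row does not reach only later rows make up. A row lasts 1/12 s, in which the tool goes at most 41.7 mm and 7.16 degrees, less where a joint would pass 70% of its speed; a pose out of reach is approached as far as the arm can. A call with a gripper value outside its range is refused whole. "fingers" is the finger opening in cm, from 0 to 8.54, set as the call begins (left out, the last holds). The fingers move at their own pace and stop on an object; "squeeze" is the grip in N (left out, the last holds). Time passes only in rows, so rows that repeat a pose let the fingers close. It gives the time, the measured TCP pose, the force and the opening at its end, in the units of the state.
- readout.sense(): the state, without advancing time (a new reading comes with each control period).
- eyes.snapshot(name): name is "scene" or "side" or "wrist"; returns a dict with "image" (420x560x3 uint8, blue, green, red), "fx", "fy", "cx", "cy" (pixels), "world_to_cam" (4x4, takes a point from world to camera coordinates). Camera axes: x right, y down, z forward; pixel columns grow to the right and rows downward; lengths in mm; the calibration is good to about 2 mm. A picture is of the moment at which its call begins. There is no depth.
- r.hand_in(): hands the job in, once; it reports no verdict.
The state is a dict: "time": time; "joint_pos": joint angles; "qd": joint speeds; "joint_efforts": joint torques, N m; "tool_pos": TCP position; "tcp_rot": TCP orientation; "ft_force": force on the tool from outside, world axes, zero at the start; "wrist_torque": the same for the moment, N m; "finger_gap": finger opening in mm.
Only numpy, scipy, OpenCV 4.12 (cv2) and the standard library are available. Lean on these libraries where they do the work, as an engineer would, in place of code of your own. Each camera call takes 0.05 s, during which the arm holds its last target. There are 200 camera calls.

## Task

Three filled sample bottles are being leak-tested lying on their sides, one along each ruled line of the blotter in the shallow tray, but one has strayed and its line is empty. With your fingertips push the top of that bottle sideways so that it rolls (a bottle shoved from behind skids and smears any leak mark, and it must not be picked up) until it lies along the empty line and centred over it. Then, with the bottle lying still and your fingers off it, press the big round start key of the bench timer right down and let it go, leaving the two other bottles, the loose cap and the beaker where they are.

Things in the scene. Friction and masses are not known exactly. Their poses are not given: they have to be found in the camera images.
- stray: strayed bottle: amber, white cap; a plain cylinder 32 mm across, 110 long, 110 g, lying. Origin at its centre, 16 mm over the blotter; x along it, y, z turn as it rolls. Starts 40-56 mm to one side of the empty line, up to 7 deg skew, path clear, 40 mm clear behind. Lightly pressed on top it rolls without slip, half as far as the fingertip goes; shoved from behind it skids. Let go, it stops in 2 mm
- line_empty_mid (a point): middle of the empty ruled line, on the blotter's face, 3.5 mm above the bench. The line is black, 2 mm wide, 210 mm long, with a 16 mm cross tick at each end, flat (nothing to feel), along this point's x axis; y is across it, z up. Which of the tray's three lines is empty changes
- line_1_mid (a point): middle of one occupied ruled line, same size; the three lines are parallel, 130 mm apart. Bottle mate_1 lies on it
- line_2_mid (a point): middle of the other occupied line, same size. Bottle mate_2 lies on it
- mate_1: bottle of the same shape and size as the strayed one, lying on its line, loose; leave it. Origin at its centre, x along it
- mate_2: as mate_1, on the other occupied line
- tray: shallow metal tray 325 mm (its x) by 530 mm (its y), walls 20 mm high, fixed, lined with a white blotter whose face is 3.5 mm above the bench. Origin under its centre on the bench; the lines run along its x
- cap: spare white screw cap, 34 mm in diameter, 18 mm high, loose on the blotter on the other side of the empty line, 46 to 60 mm from it; leave it. Origin at the centre of its underside
- start_key_top (a point): centre of the top face of the timer's start key: round, 28 mm across, 48 mm above the bench, pressed straight down; a round bezel 44 mm across surrounds it, 9 mm lower. It is the only large key; the timer is a white wedge 80 by 70 mm with a display, fixed to the bench to the left or right of the tray
- start_key (a joint): travel of the start key in m: 0 released, 0.005 fully down; a spring of about 5 N at full travel returns it
- beaker_1: empty glass beaker, loose, 72 mm wide, 95 mm tall, standing on the other side of the tray from the timer; origin at the centre of its underside
Mind the look-alikes: they are no part of the job. What is shaped like the stray but yellow is not meant.

How it is judged:
By the outcome, as a careful person would: the job done as asked, in the order asked, and still so for the second after the job is handed in, with the robot touching nothing.
It also fails if it takes over 61 s, if anything falls off the work surface, if the arm or the gripper's body presses on something with over 40 N, if the wrist force passes 120 N, or if a joint passes its speed limit or range.

## Working session

There is one attempt and no reset: what is moved stays moved. The work goes in short steps, Python scripts to look and compute and a tool call to move; the robot and the scene stay as the last step left them, time stands still between calls to the robot, and variables do not carry over. Pictures are saved under pics/ and viewed, about 8 in all and at most 12, crops included, and the job is handed in when it is done.

Besides the shell and the picture viewer there is one more tool, called after "Emit:" as name(argument=value, ...) on one line, values as JSON. move_arm: Moves the arm, as the interface text tells. Its arguments: {"type":"object","properties":{"motion":{"type":"string"},"fingers":{"type":"number"},"squeeze":{"type":"number"}},"required":["motion"]}

```bash
mkdir -p pics; cat > h.py <<'E'
import numpy as np, cv2
from bench import readout, eyes, r
def ray(s,u,v,z):
    T=np.array(s["world_to_cam"]);R=T[:3,:3];c=-R.T@T[:3,3]
    d=R.T@np.array([(u-s["cx"])/s["fx"],(v-s["cy"])/s["fy"],1]);return c+d*(z-c[2])/d[2]
def pix(s,p):
    q=np.array(s["world_to_cam"])@np.r_[p,1];return s["fx"]*q[0]/q[2]+s["cx"],s["fy"]*q[1]/q[2]+s["cy"]
E
python3 - <<'E'
from h import *
for n in("scene","side"):
    s=eyes.snapshot(n);cv2.imwrite(f"pics/{n}0.png",s["image"])
    T=np.array(s["world_to_cam"]);print(n,s["fx"],-T[:3,:3].T@T[:3,3],T[2,:3])
st=readout.sense();print(st["tool_pos"],st["tcp_rot"],st["ft_force"],st["finger_gap"],st["time"])
E
```

```text
scene 381.13587230480937 [808.20237181 565.28288983 789.57379446] [-0.37185082 -0.58634043 -0.71967483]
side 530.5538246802016 [ 148.90048227  944.94492231 1245.3789977 ] [ 0.18349823 -0.61769704 -0.76470829]
[ 263.94307957 -538.28957324  230.3580898 ] [-9.00918503e+01  6.85584160e-03 -1.53886375e+02] [ 0.0305917  -0.19849715  0.44519341] 85.55259951549547 0.1
```

View pics/scene0.png

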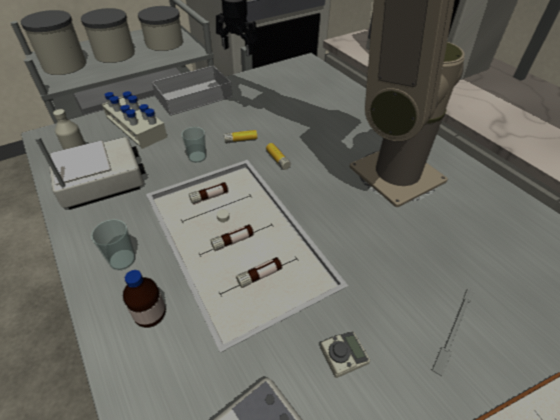

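View pics/side0.png

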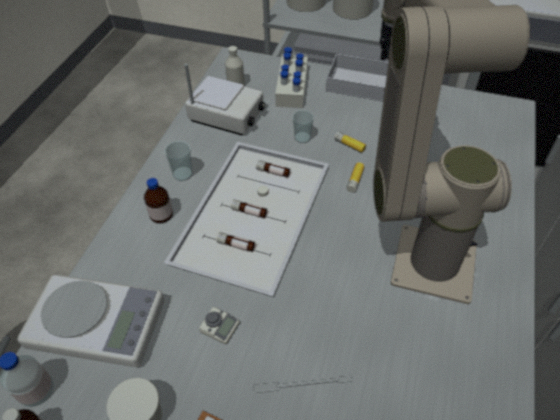

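Stray candidates in the scene view: amber bottles at (209,192), (233,237) and (260,271), plus yellow look-alikes at (241,136) and (278,155). The line (182,219)–(252,198) is empty, so the stray is the amber one at (209,192). The cap is at (223,216) and the timer key at (340,350). I'll check this in a crop.

```bash
python3 - <<'E'
from h import *
s=eyes.snapshot("scene");t=eyes.snapshot("side")
a=cv2.resize(s["image"][165:305,140:310],None,fx=4,fy=4,interpolation=cv2.INTER_CUBIC)
cv2.imwrite("pics/crop1.png",a)
for n,u,v in[("e1",182,219),("e2",252,198)]:print(n,ray(s,u,v,3.5))
for n,u,v in[("l1",200,254),("l1",272,226),("l2",221,293),("l2",297,260)]:print(n,ray(s,u,v,3.5))
print("e side",ray(t,238,178,3.5),ray(t,299,191,3.5))
print("stray",ray(s,209,192,19.5),ray(t,273,169,19.5),"cap",ray(s,223,216,12),ray(t,263,192,12))
print("key",ray(s,340,350,48),ray(t,213,319,48))
print("beaker",ray(s,195,145,50), "deco",ray(s,278,155,15))
E
```

```text
e1 [ 650.02602054 -170.26608697    3.5       ]
e2 [ 444.10917895 -141.27604334    3.5       ]
l1 [656.96145418 -33.42788861   3.5       ]
l1 [450.82307151 -18.16816806   3.5       ]
l2 [661.6282287   96.95417024   3.5       ]
l2 [456.31984407 111.76835136   3.5       ]
e side [ 646.06681217 -150.85641722    3.5       ] [ 441.23576335 -152.61936042    3.5       ]
stray [ 546.00472636 -213.64177164   19.5       ] [ 544.77898353 -207.28060309   19.5       ] cap [ 551.07246012 -113.79499857   12.        ] [ 546.43917642 -108.61804297   12.        ]
key [526.06939802 363.5003079   48.        ] [518.96940864 369.53297696  48.        ]
beaker [ 502.80759281 -402.95224491   50.        ] deco [ 280.12032245 -259.83222745   15.        ]
```

View pics/crop1.png

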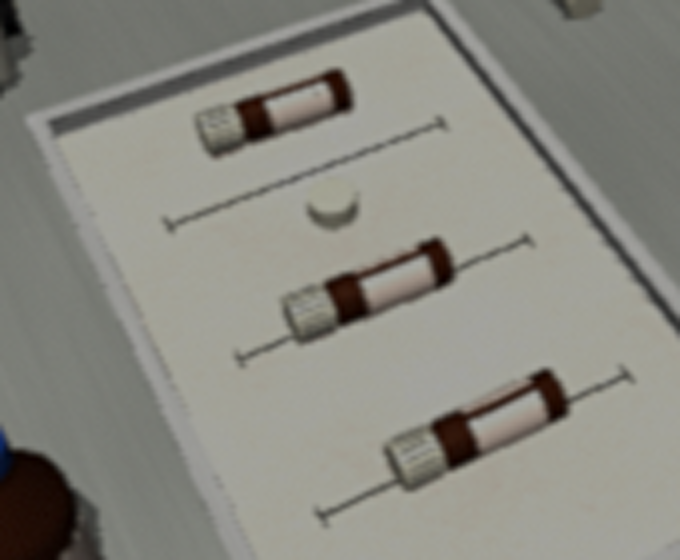

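The crop confirms the choice: the amber bottle, white cap at lower left, lies behind the empty line (crop 170,226–443,123), with the loose cap at (332,203). I'll move above it with the jaws turned along the line.

Emit:
move_arm(motion="2.3 3.2 0 0 0 6;4.6 6.3 0 0 0 12;7 9.5 0 0 0 18;9.3 12.6 0 0 0 24;11.7 15.8 0 0 0 30;14 19 0 0 0 36;16.4 22 0 0 0 42;18.7 25.2 0 0 0 48;21 28.4 0 0 0 54;23.4 31.5 0 0 0 60")

```text
time: 1.03
tool_pos: [498.8, -221.9, 231.3]
tcp_rot: [-90.0, -0.0, -93.6]
ft_force: [0.5, -0.9, 0.7]
finger_gap: 85.3
```

Emit:
move_arm(motion="1.6 1.5 0 0 0 0;3.1 3 0 0 0 0;4.7 4.5 0 0 0 0;4.7 4.5 0 0 0 0;4.7 4.5 0 0 0 0")

```text
time: 1.45
tool_pos: [545.4, -177.9, 230.9]
tcp_rot: [-90.0, 0.0, -93.8]
ft_force: [-0.3, -0.5, 0.0]
finger_gap: 85.2
```

```bash
python3 - <<'E'
from h import *
s=eyes.snapshot("wrist");cv2.imwrite("pics/w1.png",s["image"]);np.save("w1.npy",s,allow_pickle=True)
T=np.array(s["world_to_cam"]);print(-T[:3,:3].T@T[:3,3],T[2,:3])
st=readout.sense();print(st["tool_pos"],st["tcp_rot"],st["ft_force"],st["finger_gap"],st["time"])
E
```

```text
[ 550.79060404 -111.273632    373.95810141] [-0.0183759  -0.26320931 -0.96456373]
[ 544.92287899 -178.57685116  230.92386577] [-9.00495585e+01 -3.34986607e-03 -9.38248541e+01] [-0.00193066  0.22760161  0.38386641] 85.35013814169572 1.5
```

View pics/w1.png

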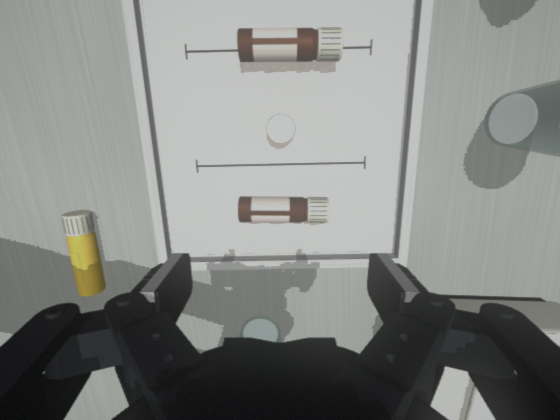

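Wrist view: the empty line runs (197,165)–(365,162). The stray spans (238–328, 196–222), the cap is at (281,128), and the occupied line above is at row 48.

```bash
cat >> h.py <<'E'
def measure(s,yr=None,save=None):
    im=s["image"].astype(int);b,g,rr=im[...,0],im[...,1],im[...,2]
    m=((rr-b>12)&(rr<110)&(rr-g>8)).astype(np.uint8)
    m=cv2.morphologyEx(m,cv2.MORPH_CLOSE,np.ones((25,25)))
    m=cv2.morphologyEx(m,cv2.MORPH_OPEN,np.ones((5,5)))
    out=[]
    for c in cv2.findContours(m,cv2.RETR_EXTERNAL,cv2.CHAIN_APPROX_NONE)[0]:
        if cv2.contourArea(c)<800: continue
        x,y,w,h=cv2.boundingRect(c)
        f=np.zeros(m.shape,np.uint8);cv2.drawContours(f,[c],-1,1,-1)
        us=np.arange(x+4,x+w-4);mid=[];th=[]
        for u in us:
            v=np.nonzero(f[:,u])[0];mid.append(v.mean());th.append(len(v))
        k,d=np.polyfit(us,mid,1)
        A=ray(s,x-.5,k*x+d,19.5);B=ray(s,x+w-.5,k*(x+w)+d,19.5)
        out.append((np.round((A+B)[:2]/2,1),np.round(np.degrees(np.arctan2(*(A-B)[1::-1]if 0 else((A-B)[1],(A-B)[0]))),2),np.round(np.linalg.norm(A-B),1),(x,y,w,h),np.mean(th),A.round(1),B.round(1)))
    return out
def dark_line(s,p,q,hw=6):
    # refine black line between pixels p,q: darkest subpixel row per column
    g=cv2.cvtColor(s["image"],cv2.COLOR_BGR2GRAY).astype(float);U=[];V=[]
    for u in range(p[0]+8,q[0]-8):
        v0=int(round(p[1]+(q[1]-p[1])*(u-p[0])/(q[0]-p[0])));c=g[v0-hw:v0+hw+1,u];w=np.clip(np.median(c)-15-c,0,None)
        if w.sum()>5:U.append(u);V.append((w*np.arange(v0-hw,v0+hw+1)).sum()/w.sum())
    k,d=np.polyfit(U,V,1);A=ray(s,p[0],k*p[0]+d,3.5);B=ray(s,q[0],k*q[0]+d,3.5)
    return A.round(1),B.round(1),((A+B)/2).round(1),np.degrees(np.arctan2((A-B)[1],(A-B)[0])).round(2),len(U)
E
python3 - <<'E'
from h import *
s=np.load("w1.npy",allow_pickle=True).item()
for o in measure(s):print(o)
print(dark_line(s,(197,165),(365,162)))
print("cap",ray(s,281,128,20))
t=eyes.snapshot("scene");
for o in measure(t):print(o)
print(dark_line(t,(182,221),(251,196)))
E
```

```text
(array([ 444.3, -151.2,    3.5]), array([ 654.7, -160.7,    3.5]), array([ 549.5, -155.9,    3.5]), np.float64(177.44), 152)
cap [ 552.44859672 -112.49483181   20.        ]
(array([828.7,  33.6]), np.float64(-42.34), np.float64(88.6), (123, 279, 37, 48), np.float64(38.6551724137931), array([861.4,   3.8,  19.5]), array([795.9,  63.4,  19.5]))
(array([ 652.8, -163.5,    3.5]), array([ 440.2, -154.2,    3.5]), array([ 546.5, -158.8,    3.5]), np.float64(-2.53), 53)
```

```bash
python3 - <<'E'
from h import *
s=np.load("w1.npy",allow_pickle=True).item()
print(s["image"][190:228:2,243].tolist());print(s["image"][209,232:335:4].tolist())
E
```

```text
[[197, 197, 195], [197, 197, 195], [197, 197, 195], [141, 142, 144], [84, 87, 96], [84, 89, 100], [83, 89, 104], [87, 95, 113], [89, 98, 119], [89, 98, 120], [86, 95, 115], [84, 92, 110], [83, 89, 107], [82, 87, 103], [79, 84, 98], [80, 84, 93], [145, 150, 155], [194, 196, 194], [192, 196, 195]]
[[197, 197, 195], [196, 196, 194], [88, 96, 117], [87, 96, 117], [87, 96, 117], [190, 191, 190], [193, 193, 192], [192, 193, 192], [193, 193, 192], [193, 193, 192], [193, 194, 192], [194, 194, 192], [194, 194, 193], [194, 194, 192], [190, 191, 190], [84, 93, 113], [85, 93, 113], [84, 92, 112], [82, 89, 105], [169, 175, 174], [195, 195, 193], [195, 195, 193], [195, 195, 193], [192, 195, 193], [191, 196, 194], [196, 197, 195]]
```

```bash
sed -i 's/m=((rr-b>12).*$/m=((rr-b>6)\&(rr>g)\&(rr<150)).astype(np.uint8)/' h.py; python3 - <<'E'
from h import *
s=np.load("w1.npy",allow_pickle=True).item()
for o in measure(s):print(o)
print("capend",ray(s,328.5,209,19.5))
E
```

```text
(array([ 284.7, -276.4]), np.float64(-169.15), np.float64(51.7), (70, 230, 36, 67), np.float64(48.214285714285715), array([ 259.3, -281.2,   19.5]), array([ 310.1, -271.5,   19.5]))
(array([ 535.3, -212.7]), np.float64(176.25), np.float64(87.7), (238, 197, 70, 26), np.float64(13.064516129032258), array([ 491.5, -209.9,   19.5]), array([ 579. , -215.6,   19.5]))
(array([563.4, -30.2]), np.float64(172.38), np.float64(108.0), (237, 28, 99, 35), np.float64(25.12087912087912), array([509.9, -23. ,  19.5]), array([616.9, -37.4,  19.5]))
capend [ 605.32717055 -213.94427652   19.5       ]
```

```bash
sed -i 's/drawContours(f,\[c\]/drawContours(f,[cv2.convexHull(c)]/' h.py; python3 - <<'E'
from h import *
s=np.load("w1.npy",allow_pickle=True).item()
for o in measure(s)[1:2]:print(o)
im=s["image"].astype(int)
for u in (242,246,300,304):
    g=im[185:232,u].sum(1)/3; v=np.nonzero(g<145)[0]+185; print(u,v.min(),v.max(),ray(s,u,(v.min()+v.max())/2,19.5))
cv2.imwrite("pics/w1c.png",cv2.resize(s["image"][150:240,190:370],None,fx=4,fy=4,interpolation=cv2.INTER_CUBIC))
E
```

```text
(array([ 535.5, -210. ]), np.float64(174.83), np.float64(87.5), (238, 197, 70, 26), np.float64(25.20967741935484), array([ 491.9, -206.1,   19.5]), array([ 579.1, -213.9,   19.5]))
242 196 221 [ 497.53481729 -206.13657517   19.5       ]
246 197 221 [ 502.45896502 -207.11343076   19.5       ]
300 197 222 [ 569.76560992 -212.23321492   19.5       ]
304 198 221 [ 574.75503249 -212.56452391   19.5       ]
```

View pics/w1c.png

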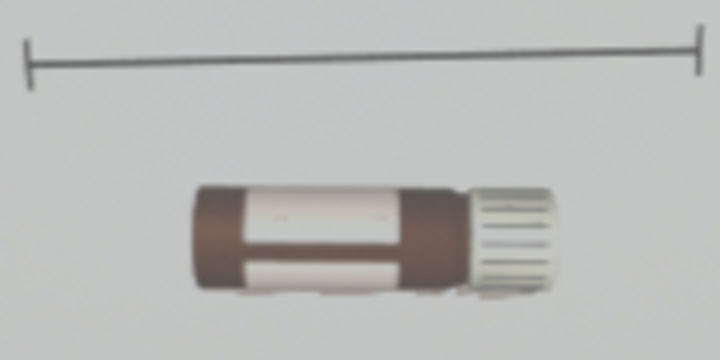

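Estimates:
- **Line:** mid (549.5, -156), axis at -2.5°.
- **Stray:** centre about (548, -211), axis about -4.7°, so 55 mm to roll and +2° to turn.

I'll use both fingertips on its top, 40 mm apart along the bottle, in several short rolling strokes.

Emit:
move_arm(motion="0.1 -1 -4 0 0 0;0.2 -2 -8 0 0 0;0.3 -3 -12 0 0 0;0.3 -4.1 -15.5 0 0 0;0.3 -4.1 -17 0 0 0;0.3 -4.1 -17 0 0 -0.5;0.3 -4.1 -17 0 0 -0.5;0.3 -4.1 -17 0 0 -0.5", fingers=4, squeeze=20)

```text
time: 2.22
tool_pos: [549.0, -220.7, 63.3]
tcp_rot: [-89.9, -0.1, -94.4]
ft_force: [-0.1, -0.7, -0.0]
finger_gap: 40.1
```

```bash
python3 - <<'E'
from h import *
a=eyes.snapshot("wrist")["image"];s=eyes.snapshot("scene");b=cv2.resize(s["image"][150:260,150:290],(560,440),interpolation=cv2.INTER_CUBIC)
cv2.imwrite("pics/p2.png",np.hstack([cv2.resize(a,(400,300)),cv2.resize(b,(400,300))]))
E
```

```text
(no output)
```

View pics/p2.png

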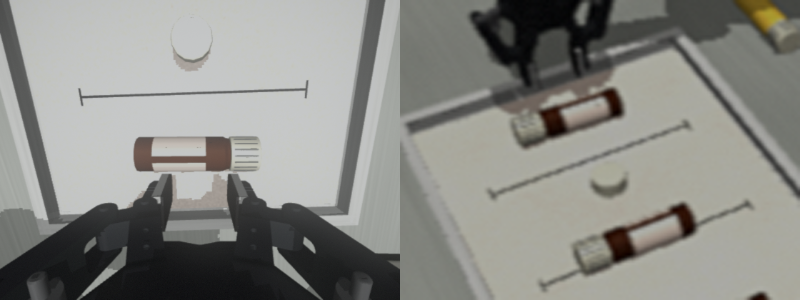

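Wrist view: the tips (165–240) straddle the bottle's middle (135–260), just behind its top. I'll descend gently.

Emit:
move_arm(motion="0 0 -1.2 0 0 0;0 0 -2.2 0 0 0;0 0 -2.3 0 0 0;0 0 -2.3 0 0 0")

```text
time: 2.65
tool_pos: [547.0, -219.0, 36.7]
tcp_rot: [-90.2, 0.1, -94.4]
ft_force: [0.5, -0.5, 0.0]
finger_gap: 40.0
```

Emit:
move_arm(motion="0 0 -0.1 0 0 0;0 0 -0.2 0 0 0;0 0 -0.3 0 0 0;0 0 -0.3 0 0 0;0 0 -0.3 0 0 0")

```text
time: 3.07
tool_pos: [548.2, -219.8, 35.4]
tcp_rot: [-90.0, -0.0, -94.4]
ft_force: [-0.2, -0.5, 0.4]
finger_gap: 40.0
```

Emit:
move_arm(motion="0 0 -0.1 0 0 0;0 0 -0.2 0 0 0;0 0 -0.2 0 0 0;0 0 -0.2 0 0 0")

```text
time: 3.4
tool_pos: [548.4, -220.0, 33.7]
tcp_rot: [-90.0, -0.0, -94.4]
ft_force: [-0.4, -0.9, 3.5]
finger_gap: 39.8
```

Emit:
move_arm(motion="0 0 -0.1 0 0 0;0 0 -0.1 0 0 0;0 0 -0.1 0 0 0")

```text
time: 3.65
tool_pos: [548.5, -220.4, 33.5]
tcp_rot: [-90.0, -0.1, -94.4]
ft_force: [-4.9, -0.9, 9.6]
finger_gap: 40.0
```

Emit:
move_arm(motion="0 0 -0.1 0 0 0;0 0 -0.1 0 0 0;0 0 -0.1 0 0 0")

```text
time: 3.9
tool_pos: [548.6, -220.8, 33.3]
tcp_rot: [-89.9, -0.1, -94.4]
ft_force: [-6.9, -0.4, 15.3]
finger_gap: 39.8
```

Contact found, about 6 N per mm. I'll ease to about 6 N and start the first stroke.

Emit:
move_arm(motion="0 0 0.15 0 0 0;0 0 0.15 0 0 0;0 0.1 0.15 0 0 0.1;0.03 0.3 0.15 0 0 0.3;0.05 0.6 0.15 0 0 0.4;0.07 0.9 0.15 0 0 0.6;0.1 1.2 0.15 0 0 0.8;0.12 1.4 0.15 0 0 1;0.12 1.5 0.15 0 0 1;0.12 1.5 0.15 0 0 1")

```text
time: 4.73
tool_pos: [549.8, -204.8, 33.9]
tcp_rot: [-89.9, -0.0, -93.4]
ft_force: [-3.4, 0.3, 11.4]
finger_gap: 40.2
```

```bash
cat > chk.py <<'E'
from h import *
import sys
s=eyes.snapshot("wrist");im=s["image"];np.save("w.npy",s,allow_pickle=True)
g=im.astype(int)
for o in measure(s):
    if 450<o[0][0]<650 and -300<o[0][1]<-80:print(o)
if len(sys.argv)>1:cv2.imwrite("pics/"+sys.argv[1],im)
E
python3 chk.py p3.png
```

```text
(array([ 534.6, -204.9]), np.float64(-179.03), np.float64(93.2), (172, 216, 161, 76), np.float64(65.19607843137256), array([ 488. , -205.7,   19.5]), array([ 581.2, -204.1,   19.5]))
```

View pics/p3.png

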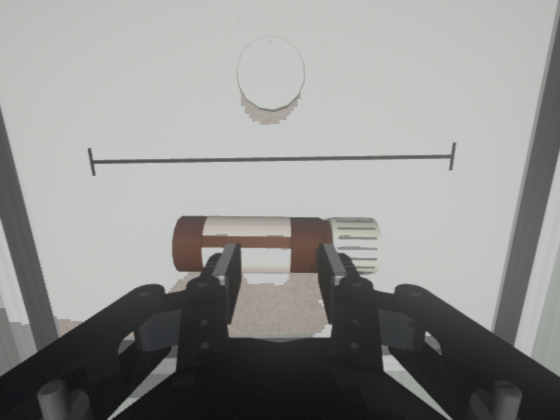

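Wrist view: the tips sit on the bottle top at (230,250) and (330,250), the bottle spans (174–380, 216–272) and the line is at row 158.

```bash
cat > chk.py <<'E'
from h import *
import sys
from scipy.ndimage import label
# axis from silhouette edges: edge rays are tangent to the cylinder -> bisect
def run(save=None):
    s=eyes.snapshot("wrist");im=s["image"].astype(int);b,g,rr=im[...,0],im[...,1],im[...,2]
    if save:cv2.imwrite("pics/"+save,s["image"])
    m=(rr-b>10)&(rr<150)&(rr>g+4)&(b<115)
    T=np.array(s["world_to_cam"]);c=-T[:3,:3].T@T[:3,3]
    P=[]
    for u in range(40,520,3):
        L,n=label(m[:,u])
        if not n:continue
        k=np.argmax(np.bincount(L.ravel())[1:])+1;v=np.nonzero(L==k)[0]
        if len(v)<20 :continue
        d=[ray(s,u,w,0)-c for w in(v[0]-.5,v[-1]+.5)];d=[x/np.linalg.norm(x) for x in d]
        d=sum(d);p=c+d*(19.5-c[2])/d[2]
        if 440<p[0]<660 and -260<p[1]<-100:P.append((u,v[0],v[-1],*p[:2]))
    P=np.array(P)
    h=np.median(P[:,2]-P[:,1]);P=P[abs(P[:,2]-P[:,1]-h)<3]
    k,d=np.polyfit(P[:,3],P[:,4],1)
    print("n",len(P),"h",h,"x",P[[0,-1],3].round(1),"y@548",round(k*548+d,1),"ang",np.degrees(np.arctan(k)).round(2),"res",np.std(P[:,4]-k*P[:,3]-d).round(2))
    print("dist",round((k*549+d)-(-155.9),1)); st=readout.sense();print(st["tool_pos"].round(1) if hasattr(st["tool_pos"],"round") else st["tool_pos"],st["ft_force"],st["time"])
    return s
if __name__=="__main__":run(sys.argv[1] if len(sys.argv)>1 else None)
E
python3 chk.py; python3 -c "
from h import *
s=eyes.snapshot('wrist');print(dark_line(s,(92,162),(453,156)))"
```

```text
n 17 h 52.5 x [492.7 571.7] y@548 -203.4 ang -4.11 res 0.17
dist -47.6
[ 549.8 -205.    33.8] [-3.49614859  0.85733771 11.29717785] 4.8333
(array([ 444.1, -151.1,    3.5]), array([ 654.7, -160.6,    3.5]), array([ 549.4, -155.9,    3.5]), np.float64(177.43), 345)
```

Rolling works: 15 mm of tip travel gave 7.6 mm of roll and +0.5°. I'll finish this stroke, then lift, go back and set down again.

Emit:
move_arm(motion="0 0.1 0.05 0 0 0.1;0.03 0.3 0.05 0 0 0.3;0.05 0.6 0.05 0 0 0.5;0.07 0.9 0.05 0 0 0.7;0.1 1.2 0.05 0 0 1;0.12 1.45 0.05 0 0 1.2;0.13 1.6 0.05 0 0 1.2;0.13 1.6 0.05 0 0 1.2;0.13 1.6 0.05 0 0 1.2")

```text
time: 5.63
tool_pos: [551.0, -188.7, 33.9]
tcp_rot: [-90.0, -0.0, -92.2]
ft_force: [-1.5, 0.7, 7.5]
finger_gap: 40.1
```

Emit:
move_arm(motion="0 0 0.2 0 0 0;0 0 0.5 0 0 0;0 0 1 0 0 0;0 0 1 0 0 0;0 0 1 0 0 0")

```text
time: 6.05
tool_pos: [550.9, -188.8, 43.6]
tcp_rot: [-90.0, -0.0, -92.2]
ft_force: [-0.3, 0.4, -0.3]
finger_gap: 40.1
```

```bash
python3 chk.py
```

```text
n 14 h 49.0 x [495.1 574. ] y@548 -195.6 ang -4.19 res 0.11
dist -39.7
[ 550.7 -188.8   43.4] [ 0.21838683  0.62174387 -0.78380691] 6.1
```

Emit:
move_arm(motion="-0.1 -0.7 0 0 0 -1.2;-0.2 -1.5 0 0 0 -2.5;-0.2 -1.5 0 0 0 -2.5;-0.2 -1.5 -0.6 0 0 -2.5;-0.2 -1.5 -0.8 0 0 -2.5;-0.2 -1.5 -0.9 0 0 -2.5;-0.2 -1.5 -1 0 0 -2.5;-0.2 -1.5 -1.02 0 0 -2.5;-0.2 -1.5 -1.02 0 0 -2.5")

```text
time: 6.85
tool_pos: [548.3, -203.9, 33.7]
tcp_rot: [-90.0, -0.0, -94.7]
ft_force: [-4.8, -0.8, 8.9]
finger_gap: 40.2
```

Emit:
move_arm(motion="0 0.1 0 0 0 0.1;0.03 0.4 0 0 0 0.4;0.06 0.8 0 0 0 0.8;0.1 1.2 0 0 0 1.2;0.12 1.6 0 0 0 1.6;0.15 2 0 0 0 2;0.18 2.4 0 0 0 2.4;0.21 2.8 0 0 0 2.8;0.23 3.1 0 0 0 3.1;0.24 3.2 0 0 0 3.2")

```text
time: 7.68
tool_pos: [551.2, -171.4, 33.8]
tcp_rot: [-90.0, -0.0, -91.4]
ft_force: [-4.1, 0.3, 8.5]
finger_gap: 40.0
```

Emit:
move_arm(motion="0 0 0 0 0 0;0 0 0 0 0 0;0 0 0.2 0 0 0;0 0 0.5 0 0 0;0 0 1 0 0 0;0 0 1 0 0 0;0 0 1 0 0 0")

```text
time: 8.27
tool_pos: [551.4, -171.8, 43.6]
tcp_rot: [-90.0, -0.0, -91.5]
ft_force: [-0.8, 1.0, -0.4]
finger_gap: 40.2
```

```bash
python3 chk.py
```

```text
n 14 h 49.0 x [495.5 574.6] y@548 -179.6 ang -3.47 res 0.29
dist -23.8
[ 551.2 -171.8   43.2] [-0.42803991 -0.79731536 -0.24027146] 8.3167
```

Emit:
move_arm(motion="-0.1 -0.7 0 0 0 -1.5;-0.2 -1.5 0 0 0 -3;-0.2 -1.5 0 0 0 -3;-0.2 -1.5 -0.6 0 0 -3;-0.2 -1.5 -0.8 0 0 -3;-0.2 -1.5 -0.9 0 0 -3;-0.2 -1.5 -1 0 0 -3;-0.2 -1.5 -1 0 0 -3;-0.2 -1.5 -1 0 0 -3")

```text
time: 9.07
tool_pos: [548.8, -186.9, 33.8]
tcp_rot: [-90.0, -0.0, -94.5]
ft_force: [-5.8, 0.3, 9.2]
finger_gap: 39.9
```

Emit:
move_arm(motion="0 0.1 0 0 0 0.1;0.02 0.3 0 0 0 0.3;0.04 0.6 0 0 0 0.6;0.06 1 0 0 0 1;0.08 1.4 0 0 0 1.4;0.1 1.8 0 0 0 1.8;0.12 2.1 0 0 0 2.2;0.13 2.4 0 0 0 2.4;0.14 2.5 0 0 0 2.6;0.15 2.6 0 0 0 2.6")

```text
time: 9.9
tool_pos: [550.8, -160.7, 33.9]
tcp_rot: [-90.0, -0.0, -91.8]
ft_force: [-3.2, -0.1, 9.2]
finger_gap: 40.1
```

Emit:
move_arm(motion="0 0 0 0 0 0;0 0 0 0 0 0;0 0 0.2 0 0 0;0 0 0.5 0 0 0;0 0 1 0 0 0;0 0 1 0 0 0;0 0 1 0 0 0")

```text
time: 10.48
tool_pos: [550.8, -160.8, 43.5]
tcp_rot: [-90.0, -0.0, -91.9]
ft_force: [-0.1, 0.2, -0.2]
finger_gap: 40.1
```

```bash
python3 chk.py p4.png
```

```text
n 12 h 49.0 x [497. 574.] y@548 -166.5 ang -2.7 res 0.08
dist -10.6
[ 550.6 -160.8   43.2] [ 1.09771604 -0.46347067  0.37751865] 10.5333
```

View pics/p4.png

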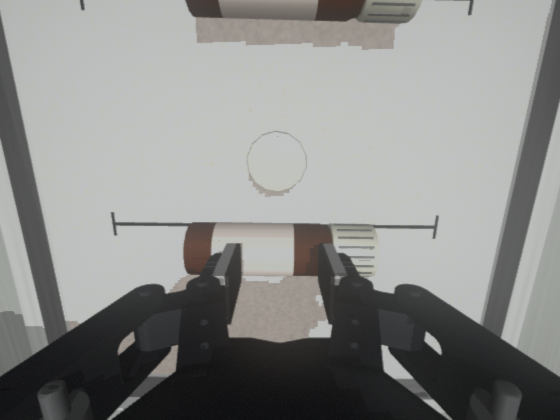

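The line passes just ahead of the bottle (row 225) and the two look parallel. That leaves 10.6 mm, so about 21 mm of tip travel.

Emit:
move_arm(motion="0 -0.6 0 0 0 -0.5;0 -1.1 0 0 0 -0.7;0 -1.1 0 0 0 -0.7;0 -1.1 -0.6 0 0 -0.7;0 -1.1 -0.8 0 0 -0.7;0 -1.1 -0.9 0 0 -0.7;0 -1.1 -1 0 0 -0.7;0 -1.1 -1 0 0 -0.7;0 -1.1 -1 0 0 -0.7")

```text
time: 11.28
tool_pos: [550.3, -171.9, 33.8]
tcp_rot: [-90.0, -0.0, -92.6]
ft_force: [-6.6, -0.2, 10.5]
finger_gap: 40.0
```

Emit:
move_arm(motion="0 0.1 0 0 0 0;0.01 0.3 0 0 0 0.1;0.02 0.6 0 0 0 0.2;0.03 0.9 0 0 0 0.3;0.05 1.2 0 0 0 0.4;0.06 1.5 0 0 0 0.5;0.07 1.8 0 0 0 0.6;0.08 2 0 0 0 0.6;0.09 2.1 0 0 0 0.6;0.09 2.1 0 0 0 0.6")

```text
time: 12.12
tool_pos: [551.4, -150.6, 33.8]
tcp_rot: [-90.0, -0.0, -92.0]
ft_force: [-4.4, 0.6, 9.3]
finger_gap: 40.0
```

Emit:
move_arm(motion="0 0 0 0 0 0;0 0 0 0 0 0;0 0 0.2 0 0 0;0 0 0.5 0 0 0;0 0 1 0 0 0;0 0 1 0 0 0;0 0 1 0 0 0")

```text
time: 12.7
tool_pos: [551.8, -150.8, 43.5]
tcp_rot: [-90.0, -0.0, -92.0]
ft_force: [-0.4, -0.5, 0.4]
finger_gap: 40.3
```

```bash
python3 chk.py
```

```text
n 12 h 50.0 x [497.9 574.9] y@548 -156.0 ang -2.74 res 0.18
dist -0.2
[ 551.5 -150.7   43.2] [-0.06591999  0.06991791 -0.24111182] 12.75
```

Reading is -0.2 mm from the line and -0.2° skew. I'll lift and check from directly above.

Emit:
move_arm(motion="0 0 3 0 0 0;0 -1.5 7 0 0 0;0 -3.5 11 0 0 0;0 -5.5 15 0 0 0;0 -7 18 0 0 0;0 -7 18 0 0 0;0 -7 18 0 0 0")

```text
time: 13.33
tool_pos: [552.9, -222.5, 226.4]
tcp_rot: [-89.7, -0.1, -92.1]
ft_force: [0.2, 0.7, -1.3]
finger_gap: 40.0
```

```bash
python3 chk.py p5.png; python3 - <<'E'
from h import *
s=eyes.snapshot("wrist")
for p in((444.1,-151.1,3.5),(654.7,-160.6,3.5)):print(pix(s,p))
T=np.array(s["world_to_cam"]);print(-T[:3,:3].T@T[:3,3])
E
```

```text
n 10 h 25.5 x [500.1 578.9] y@548 -153.8 ang -2.85 res 0.32
dist 2.0
[ 551.8 -221.3  223.7] [-0.55180589  0.59884952 -1.57103383] 13.3833
(np.float64(185.724491600209), np.float64(127.37481229346976))
(np.float64(362.7339135169867), np.float64(128.9658148643831))
[ 554.79116936 -154.47429684  366.71911998]
```

View pics/p5.png

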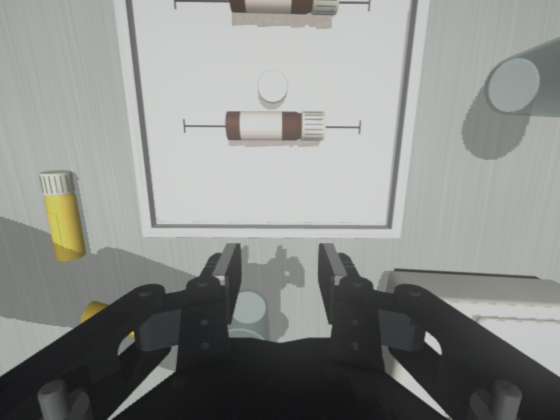

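The bottle lies over its line (184–361, row 126), with the line showing at both ends. I'll remeasure both in one settled picture.

```bash
python3 - <<'E'
from chk import *
s=run();g=cv2.cvtColor(s["image"],cv2.COLOR_BGR2GRAY).astype(float)
U=[];V=[]
for u in list(range(189,221))+list(range(331,357)):
    c=g[118:137,u];w=np.clip(np.median(c)-15-c,0,None)
    if w.sum()>5:U.append(u);V.append((w*np.arange(118,137)).sum()/w.sum())
k,d=np.polyfit(U,V,1);A=ray(s,184.5,k*184.5+d,3.5);B=ray(s,360.5,k*360.5+d,3.5)
print(A.round(1),B.round(1),((A+B)/2).round(1),np.degrees(np.arctan((A-B)[1]/(A-B)[0])))
print("ends",ray(s,226,126,19.5),ray(s,326,126,19.5))
m=g<150
for u in(232,236,290,295):
    v=np.nonzero(g[100:155,u]<140)[0]+100;print(u,v.min(),v.max(),k*u+d)
t=eyes.snapshot("scene");i=t["image"];cv2.imwrite("pics/key.png",cv2.resize(i[320:385,305:385],None,fx=7,fy=7,interpolation=cv2.INTER_CUBIC))
E
```

```text
n 10 h 25.0 x [500.5 578.5] y@548 -154.2 ang -3.2 res 0.26
dist 1.6
[ 550.5 -219.9  221. ] [-0.33781689  0.32436468 -1.04629638] 13.4833
[ 441.5 -150.8    3.5] [ 650.1 -160.1    3.5] [ 545.8 -155.4    3.5] -2.532243407530142
ends [ 493.73105834 -150.31494749   19.5       ] [ 606.75954222 -154.35823593   19.5       ]
232 114 142 128.55415157453828
236 114 142 128.58914231334847
290 114 142 129.06151728728628
295 114 143 129.10525571079904
```

View pics/key.png

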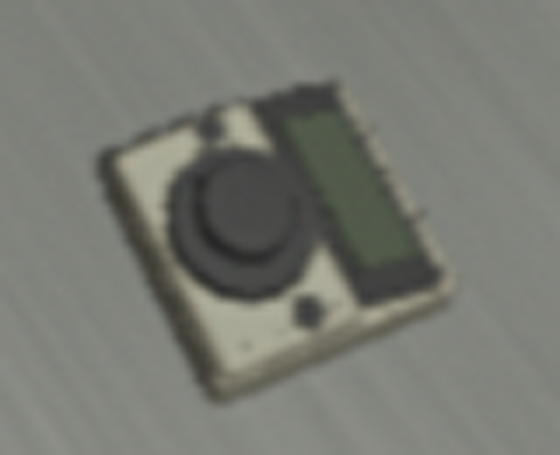

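The bottle's centre row is 128.2 against the line's 128.8, so about 0.5 mm off and parallel. The key's round top shows at crop (250,208). I'll carry the closed fingers over to the timer.

Emit:
move_arm(motion="-0.2 3 0 0 0 0;-0.5 7 0 0 0 0;-0.7 11 0 0 0 0;-0.9 15 0 0 0 0;-1.1 19 0 0 0 0;-1.3 23 0 0 0 0;-1.6 27 0 0 0 0;-1.9 31 0 0 0 0;-2.2 35 0 0 0 0;-2.4 39 0 0 0 0", fingers=0)

```text
time: 14.37
tool_pos: [525.5, 171.6, 221.2]
tcp_rot: [-90.2, -0.0, -91.9]
ft_force: [0.9, 0.1, -0.1]
finger_gap: -0.1
```

Emit:
move_arm(motion="-0.1 4 0 0 0 0;-0.3 8 0 0 0 0;-0.4 12 0 0 0 0;-0.4 13 0 0 0 0;-0.4 13 0 0 0 0;-0.4 13 0 0 0 0;-0.4 13 0 0 0 0")

```text
time: 14.95
tool_pos: [522.9, 298.3, 221.9]
tcp_rot: [-90.1, -0.1, -92.0]
ft_force: [-0.5, -0.0, 0.2]
finger_gap: 0.2
```

```bash
python3 - <<'E'
from h import *
s=eyes.snapshot("wrist");s=eyes.snapshot("wrist");cv2.imwrite("pics/k1.png",s["image"])
st=readout.sense();print(st["tool_pos"],st["tcp_rot"],st["finger_gap"])
g=cv2.cvtColor(s["image"],cv2.COLOR_BGR2GRAY)
for p in((525,363,48),(519,369.5,48)):print(pix(s,p))
for c in cv2.HoughCircles(cv2.GaussianBlur(g[:240],(3,3),0),cv2.HOUGH_GRADIENT,1,5,param1=80,param2=18,minRadius=8,maxRadius=30)[0][:8]:print(c,ray(s,c[0],c[1],48).round(1),ray(s,c[0],c[1],39).round(1))
E
```

```text
[523.46824953 297.87452599 222.62384647] [-9.00374555e+01 -3.97949744e-02 -9.20677432e+01] 0.07370016021692306
(np.float64(278.1071473159537), np.float64(128.51820111513302))
(np.float64(272.079641836347), np.float64(122.23929639165858))
[275.5 128.5  22.7] [522.3 363.1  48. ] [522.2 363.1  39. ]
[280.5 133.5  16.1] [527.3 357.9  48. ] [527.3 357.7  39. ]
[280.5 124.5  17.1] [527.6 366.9  48. ] [527.7 367.   39. ]
[274.5 134.5  14.5] [521.  357.1  48. ] [520.8 356.9  39. ]
[457.5  62.5   9.1] [703.7 419.2  48. ] [708.7 420.8  39. ]
[276.5 121.5  15. ] [523.6 370.1  48. ] [523.5 370.2  39. ]
[457.5  16.5  11.4] [698.7 459.3  48. ] [703.6 462.   39. ]
[455.5 108.5   9.4] [707.  376.1  48. ] [712.1 376.5  39. ]
```

View pics/k1.png

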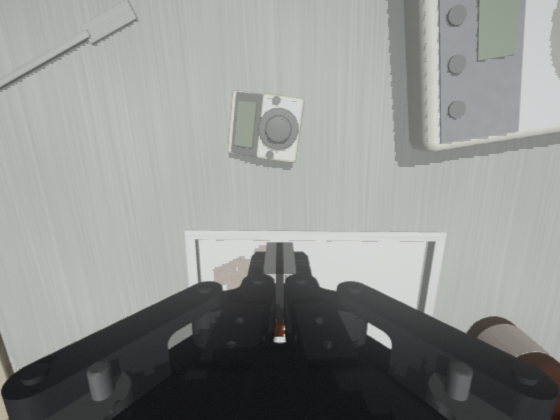

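The key is at (278,127), giving (525, 364.5). I'll go above it.

Emit:
move_arm(motion="0.1 3 0 0 0 0;0.2 6 -2 0 0 0;0.2 6.7 -5 0 0 0;0.2 6.7 -9 0 0 0;0.2 6.7 -13 0 0 0;0.2 6.7 -15.5 0 0 0;0.2 6.7 -16 0 0 0;0.2 6.7 -16 0 0 0;0.2 6.7 -16 0 0 0")

```text
time: 15.8
tool_pos: [526.6, 366.0, 64.9]
tcp_rot: [-89.9, 0.1, -92.0]
ft_force: [0.1, 0.1, 0.4]
finger_gap: 0.4
```

```bash
python3 - <<'E'
from h import *
s=eyes.snapshot("wrist");t=eyes.snapshot("side");st=readout.sense();print(st["tool_pos"],st["ft_force"])
a=cv2.resize(s["image"],(400,300));b=cv2.resize(t["image"][280:355,170:270],(400,300),interpolation=cv2.INTER_CUBIC);cv2.imwrite("pics/k2.png",np.hstack([a,b]))
E
```

```text
[527.67974215 366.99739951  66.60782669] [-0.06267327  1.41229208  0.66149662]
```

View pics/k2.png

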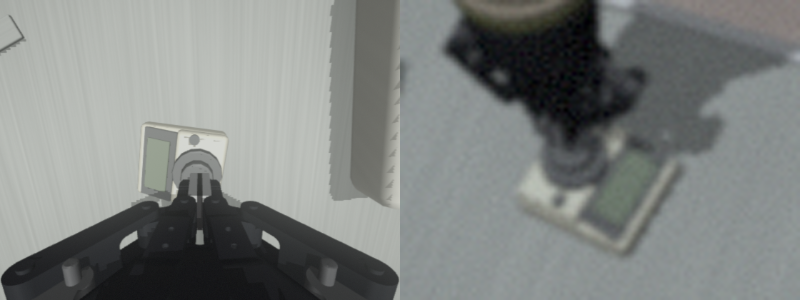

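The tips are centred over the key (wrist 197,180). I'll press down in steps and watch the force.

Emit:
move_arm(motion="0 0 -0.6 0 0 0;0 0 -1.1 0 0 0;0 0 -1.3 0 0 0;0 0 -1.3 0 0 0;0 0 -1.3 0 0 0;0 0 -1.3 0 0 0")

```text
time: 16.4
tool_pos: [525.4, 366.3, 50.1]
tcp_rot: [-90.0, -0.0, -92.0]
ft_force: [-0.1, 0.1, 0.5]
finger_gap: 0.0
```

Emit:
move_arm(motion="0 0 -0.1 0 0 0;0 0 -0.2 0 0 0;0 0 -0.3 0 0 0;0 0 -0.3 0 0 0;0 0 -0.3 0 0 0")

```text
time: 16.82
tool_pos: [525.6, 366.4, 47.3]
tcp_rot: [-90.0, 0.0, -92.0]
ft_force: [-0.3, -0.1, 1.1]
finger_gap: -0.3
```

Emit:
move_arm(motion="0 0 -0.1 0 0 0;0 0 -0.2 0 0 0;0 0 -0.3 0 0 0;0 0 -0.3 0 0 0;0 0 -0.3 0 0 0")

```text
time: 17.23
tool_pos: [525.6, 366.4, 44.3]
tcp_rot: [-90.0, 0.0, -92.0]
ft_force: [-0.9, 0.8, 3.8]
finger_gap: -0.2
```

Emit:
move_arm(motion="0 0 -0.1 0 0 0;0 0 -0.2 0 0 0;0 0 -0.25 0 0 0;0 0 -0.25 0 0 0;0 0 -0.25 0 0 0")

```text
time: 17.65
tool_pos: [525.7, 366.5, 43.0]
tcp_rot: [-90.0, 0.0, -92.0]
ft_force: [-4.1, -2.2, 13.1]
finger_gap: 0.0
```

The force is 13 N at z 43 mm, so the key is on its stop. One touch more, then release and rise clear.

Emit:
move_arm(motion="0 0 -0.06 0 0 0;0 0 -0.06 0 0 0;0 0 -0.06 0 0 0")

```text
time: 17.9
tool_pos: [525.7, 366.5, 42.9]
tcp_rot: [-90.0, 0.0, -92.0]
ft_force: [-7.2, -3.8, 17.4]
finger_gap: 0.5
```

Emit:
move_arm(motion="0 0 0.3 0 0 0;0 0 1 0 0 0;0 0 2.5 0 0 0;0 0 5 0 0 0;0 0 8 0 0 0;0 0 12 0 0 0;0 0 15 0 0 0;0 0 15 0 0 0;0 0 15 0 0 0;0 0 15 0 0 0")

```text
time: 18.73
tool_pos: [525.1, 366.0, 190.2]
tcp_rot: [-90.0, -0.0, -92.0]
ft_force: [0.5, 0.4, 0.2]
finger_gap: -0.4
```

```bash
python3 - <<'E'
from h import *
s=eyes.snapshot("scene");cv2.imwrite("pics/f.png",cv2.resize(s["image"][120:390,130:400],(600,600),interpolation=cv2.INTER_CUBIC))
st=readout.sense();print(st["tool_pos"],st["ft_force"],st["time"])
print(pix(s,(549.5,-155.9,19.5)))
E
```

```text
[524.54232989 365.69788591 189.11226609] [-0.26891958 -0.723778    0.50060299] 18.7833
(np.float64(216.58037623311662), np.float64(204.58325543295223))
```

The picture limit is reached, so I'll do the last check numerically against the first scene image.

```bash
python3 - <<'E'
from h import *
a=cv2.imread("pics/scene0.png");s=eyes.snapshot("scene");b=s["image"]
d=(cv2.absdiff(a,b).max(2)>40).astype(np.uint8);n,_,st,c=cv2.connectedComponentsWithStats(d)
print([st[i].tolist() for i in range(1,n) if st[i,4]>12])
for k,(u0,v0,u1,v1) in dict(mateA=(208,222,258,252),mateB=(233,255,287,288),cap=(216,209,231,223),beaker=(180,125,210,165)).items():
    print(k,cv2.absdiff(a,b)[v0:v1,u0:u1].max(2).mean(), "shift",cv2.phaseCorrelate(*[cv2.cvtColor(i,cv2.COLOR_BGR2GRAY)[v0:v1,u0:u1].astype(float) for i in(a,b)])[0])
i=b.astype(int);m=(i[...,2]-i[...,0]>12)&(i[...,2]<120);v,u=np.nonzero(m[190:218,190:245]);print("stray amber px",u.mean()+190,v.mean()+190,len(u),ray(s,u.mean()+190,v.mean()+190,19.5))
E
```

```text
[[216, 0, 40, 49, 1072], [392, 0, 28, 24, 192], [432, 0, 10, 4, 21], [461, 0, 35, 27, 126], [477, 0, 35, 23, 371], [489, 0, 60, 128, 2247], [439, 2, 8, 3, 13], [428, 2, 63, 24, 661], [355, 4, 59, 80, 569], [363, 5, 60, 89, 741], [529, 12, 31, 62, 200], [480, 20, 28, 70, 463], [500, 35, 5, 16, 17], [246, 46, 6, 9, 33], [456, 47, 9, 14, 37], [496, 52, 4, 12, 13], [490, 58, 15, 37, 227], [443, 60, 20, 6, 37], [356, 72, 126, 97, 5797], [226, 75, 120, 91, 3073], [488, 75, 5, 15, 16], [208, 82, 11, 5, 37], [347, 85, 15, 29, 64], [458, 91, 31, 69, 624], [357, 100, 8, 19, 61], [344, 115, 12, 20, 135], [343, 126, 15, 23, 101], [269, 146, 201, 182, 14374], [335, 153, 4, 18, 32], [189, 182, 47, 36, 620], [268, 263, 9, 9, 58]]
mateA 8.537333333333333 shift (-0.0029451770473869487, -0.02929013094658295)
mateB 17.37317620650954 shift (-0.2764505159160109, -0.1209313171857005)
cap 11.80952380952381 shift (0.7424930230220799, 0.7069013231953436)
beaker 7.024166666666667 shift (0.015958490030973493, 0.05815778284183892)
stray amber px 217.74519230769232 204.97596153846155 208 [ 547.38124149 -152.79725715   19.5       ]
```

```bash
python3 -c "
from h import *
print(r.hand_in())"
```

```text
the job is handed in; nothing more can be done
None
```

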